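# Draw the lowest blank from the magazine and hang it on the twin pins

### The job

Draw the lowest white plastic blank out of the gravity magazine by its projecting end, leaving the blanks above it in the magazine, and hang it by its two holes on the two pins of the sloped fixture, the drawn end uppermost, lying flat on the board. The pin pair may be clamped a little to either side of the board's middle, so feel for it and do not force the blank; leave the other things on the bench where they are.

Things in the scene. Friction and masses are not known exactly. Their poses are not given: they have to be found in the camera images.
- magazine: Fixed gravity magazine, grey sheet metal on a dark foot. Origin on the bench under its middle; x points out through the outlet, z up. Inside 133 mm long (x), 60 wide (y), walls 4 mm, floor 70 mm above the bench, walls up to 140 mm. The stack lies flat in it.
- magazine_outlet (a point): Middle of the outlet, on the magazine floor's outer edge (magazine x = +70.5 mm, 70 mm above the bench). The outlet is a gap 15 mm high and 60 wide under the front wall: draw the blank level through it along the magazine's +x.
- magazine_lip (a point): Middle of the outer edge of the loading lip, which flares out over the outlet from the front wall's top (140 mm high) to here (about 26 mm out, 175 mm high). A hand held upright over the projecting end would hit it: lean the tool 30 to 40 degrees, hand away from the magazine, fingers pointing down and in.
- blank_1: The lowest blank, the one to draw: white plastic plate 130 x 56 x 10 mm (x, y, z), 0.07 to 0.14 kg. Origin: centre of its underside; +x is the end that projects 34 to 42 mm from the outlet. Two round through holes of 14 mm diameter on its centre line, at x = -50 mm and x = +5 mm. Its underside starts 70 mm above the bench.
- fixture: Fixed drilling fixture: dark foot 96 x 74 mm and post that carry the sloped board. Origin on the bench; x (level) is the direction in which the board rises, z up.
- board: Sloped grey board of the fixture, 104 x 32 x 10 mm, rising at 40 degrees along its own +x. Origin on its upper face, 85 mm above the bench; z = outward normal. It reaches from x = -64 to +40 mm and is narrower than the blank: fingers fit beside it. A hung blank has the board's frame (x up the slope) apart from the pins' y offset and 2 mm of play; it may cling askew to the pins until pressed flat.
- pins_middle (a point): Nominal point of the board's face midway between the two steel pins (board x = -22.5 mm, y = 0). Pins: 10 mm diameter, square to the face, at board x = -50 and +5 mm, 20 mm long, the last 7 mm tapering to 5 mm diameter. Both stand rigidly at one y offset between -7 and +7 mm, set by a clamped cross slide and not reported: find it by touch or by eye.
- blank_2: The second blank of the stack from below, same shape as blank_1; it lies in the magazine on the one below, its underside 80 mm above the bench at the start and 10 mm lower once the lowest is out.
- blank_3: The third blank of the stack from below, same shape as blank_1; it lies in the magazine on the one below, its underside 90 mm above the bench at the start and 10 mm lower once the lowest is out.
- blank_4: The top blank of the stack from below, same shape as blank_1; it lies in the magazine on the one below, its underside 100 mm above the bench at the start and 10 mm lower once the lowest is out.
- spray_2: Bystander, stays where it is: white aerosol can, 52 mm across, 162 tall, standing. Origin: centre of its underside.
- wrench_0: Bystander, stays where it is: steel combination wrench 216 mm long, lying flat. Origin: centre of its underside.
- ring_gear: Bystander, stays where it is: dark steel ring gear, 70 mm across, 36 tall. Origin: centre of its underside.
- gear_stack: Bystander, stays where it is: dark steel gear stack, 66 mm across, 114 tall, standing. Origin: centre of its underside.
- oil_bottle: Bystander, stays where it is: cream oil bottle with red spout, 52 mm across, 176 tall, standing. Origin: centre of its underside.
- bearing_0: Bystander, stays where it is: steel ball bearing, 52 mm across, 15 thick, lying flat. Origin: centre of its underside.

How it is judged:
By the outcome, as a careful person would: the job done as asked, in the order asked, and still so for the second after the job is handed in, with the robot touching nothing.
It also fails if it takes over 61 s, if anything falls off the work surface, if the arm or the gripper's body presses on something with over 40 N, if the wrist force passes 120 N, or if a joint passes its speed limit or range.

### The arm

A 7-joint arm with a two-finger parallel gripper is mounted at the origin on a cart in front of the work surface, level with it; the furniture and walls round the work are solid. World frame = base frame: x ahead of the robot, y to its left, z up, the work surface at z = 0. Lengths are in m, angles in degrees, forces in N, time in s.
With the tool pointing down it reaches from about 0.425 to 0.875 m from the base axis. Payload 9.9 kg.
Tool frame: the origin (TCP) lies on the centre line of the jaws, within the pads' length; the fingertips stand 19 mm ahead of it and the grasp point (between the pads) is the TCP; z points along the fingers, y is the line along which they close (so a half turn about z gives the same grasp; the last joint's range is limited). The gripper opens to 85 mm and grips with 20 to 120 N. Pads are 22 mm wide; open, the fingers measure 114 mm over their backs; the gripper's body (76 mm by 85 mm) begins 54 mm behind the grasp point. The pads swing forward as they close: fully open they stand 13 mm farther back than shut.
Start: joints at [66.131, 32.985, 1.427, 82.34, -0.859, 64.687, -3.237], TCP at [0.221, -0.638, 0.25] pointing down, gripper open.
Joint ranges: [-157.87, 157.87], [-19.46, 123.44], [-87.15, 90], [11.01, 140.99], [-62.26, 242.26], [9.8, 113.94], [-161.44, 161.44]. Speed limits (degrees/s): [127.2, 127.2, 172.46, 172.46, 180, 180, 180].

### API

Orientations are given as a 3x3 rotation matrix whose columns are the frame's x, y, z axes.
In Python, from plant import r gives the robot as it stands.
- The arm moves only by the tool play_rows, never from a script. Its argument "plan" is a list of rows, each a list of 7 numbers: the shift along the tool's x, y, z in m, then the turn, a rotation vector about the tool's x, y, z in degrees, then the gripper command: -1 is shut, 1 is fully open, values between are in proportion. In form: [[dx, dy, dz, ax, ay, az, claw], ...]. A call has 1 to 5 rows; each row shifts and turns the commanded pose from where the row before left it, along the tool's axes as they then stand; what a row does not reach is not made up. A row lasts 1/12 s, in which the tool goes at most 41.7 mm and 7.16 degrees, less where a joint would pass 70% of its speed; a pose out of reach is approached as far as the arm can. A call with a gripper value outside its range is refused whole. The fingers move at their own pace and stop on an object; "squeeze" is the grip in N (left out, the last holds). Time passes only in rows, so rows that do not move let the fingers close. It gives the time, the measured TCP pose, the force, the opening and the grip force at its end, in the units of the state.
- r.sense(): the state, without advancing time (a new reading comes with each control period).
- r.capture(name): name is "side" or "top"; returns (picture, depth): 384x512x3 uint8, red, green, blue; 384x512 float32, m along the optical axis (not along the pixel's ray), 0 where there is no reading.
- r.camera_params(name): a dict with "vertical_fov" (degrees; the focal length in pixels is half the picture's height over the tangent of half this angle, whatever the lens; pixels are square), "cx", "cy" (the principal point, pixels), "k1" (the pictures are not rectified: a ray, as slopes to the right and down, at radius r is drawn at 1 + k1 r^2 times it, then the intrinsics apply), "rvec" (rotation vector, rad) and "tvec" (3), from world to camera coordinates, as OpenCV has them. Camera axes: x right, y down, z forward; pixel columns grow to the right and rows downward; lengths in m; the calibration is good to about 2 mm. A picture is of the moment at which its call begins. camera_params takes no time and is no camera call.
- r.hand_in(): hands the job in; it is judged then, once.
The state is a dict: "t": time; "joint_pos": joint angles; "joint_vel": joint speeds; "tau": joint torques, N m; "eef_pos": TCP position; "tcp_rot": TCP orientation; "contact_force": force on the tool from outside, world axes, zero at the start; "wrist_torque": the same for the moment, N m; "grip_width": finger opening in m; "finger_force": force on a finger pad.
Only numpy, scipy, OpenCV 4.12 (cv2) and the standard library are available. Lean on these libraries where they do the work, as an engineer would, in place of code of your own. Each camera call takes 0.05 s, during which the arm holds its last target. There are 200 camera calls.

## Working session

There is one attempt and no reset: what is moved stays moved. The work goes in short steps, Python scripts to look and compute and a tool call to move; the robot and the scene stay as the last step left them, time stands still between calls to the robot, and variables do not carry over. Pictures are saved under pics/ and viewed, at most 10 in all, crops included, and the job is handed in when it is done.

Besides the shell and the picture viewer there is one more tool, called after "Call:" in YAML: its name, and indented under it one key for each argument. play_rows: Moves the arm, as the interface text tells. Its arguments: {"type":"object","properties":{"plan":{"type":"array"},"squeeze":{"type":"number"}},"required":["plan"]}

```bash
mkdir -p pics
cat > h.py <<'E'
import numpy as np, cv2
from plant import r
from scipy.spatial.transform import Rotation as R
def cam(n):
    p=r.camera_params(n); f=192/np.tan(np.radians(p['vertical_fov'])/2)
    return p,f,cv2.Rodrigues(np.array(p['rvec'],float))[0],np.array(p['tvec'],float)
def ray(n,u,v):
    p,f,Rm,t=cam(n); d=np.array([(u-p['cx'])/f,(v-p['cy'])/f]); s=d.copy()
    for _ in range(20): s=d/(1+p['k1']*(s@s))
    return Rm.T@np.array([s[0],s[1],1]), -Rm.T@t
def at_z(n,u,v,z):
    d,o=ray(n,u,v); return o+d*(z-o[2])/d[2]
def at_d(n,u,v,D):
    d,o=ray(n,u,v); return o+d*D
def proj(n,P):
    p,f,Rm,t=cam(n); c=Rm@np.array(P,float)+t; s=c[:2]/c[2]; s=s*(1+p['k1']*(s@s))
    return s*f+[p['cx'],p['cy']]
def snap(n,name):
    a,d=r.capture(n); cv2.imwrite(f'pics/{name}.png',a[:,:,::-1]); np.save(f'pics/{name}.npy',d); return a,d
E
python3 - <<'E'
from h import *
for n in ('side','top'):
    snap(n,n+'0'); p=cam(n); print(n,p[0],ray(n,256,192))
im=[cv2.imread(f'pics/{n}0.png') for n in('side','top')]
E
```

```text
side {'vertical_fov': 56.535462944930906, 'cx': 264.07196606161483, 'cy': 190.4854504127, 'k1': -0.06542692274691371, 'rvec': array([ 0.14037308, -2.84821612,  1.23702415]), 'tvec': array([0.48875931, 0.17186677, 0.97051878])} (array([ 0.08853186, -0.72254438, -0.68601809]), array([0.43407943, 0.63628952, 0.78551974]))
top {'vertical_fov': 57.53210906455848, 'cx': 254.6017035715701, 'cy': 194.10578271714883, 'k1': -0.0023386936484813296, 'rvec': array([ 2.04972993, -2.12814788,  0.26015686]), 'tvec': array([-0.06605251,  0.54468644,  0.83953021])} (array([ 0.25120067, -0.0084977 , -0.96792471]), array([ 0.31907619, -0.08256337,  0.94722273]))
```

View pics/top0.png

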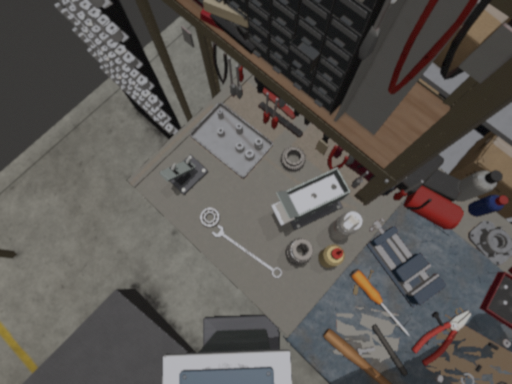

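View pics/side0.png

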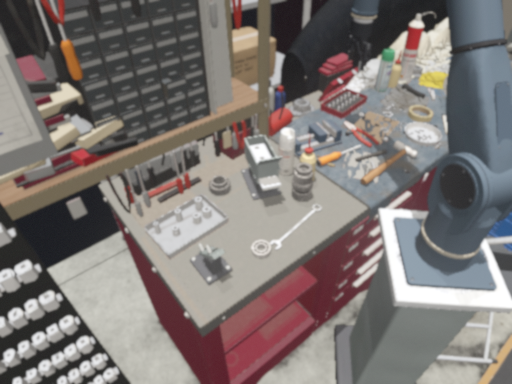

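The top view shows the magazine at about (310,200), with its outlet end at about (280,212), and the fixture at about (185,175). In the side view the magazine is at (263,165) and the fixture at (210,258). Next I'll enlarge both.

Run:
```python
from h import *
def crop(src,x,y,w,h,s): 
    return cv2.resize(cv2.imread(f'pics/{src}.png')[y:y+h,x:x+w],None,fx=s,fy=s,interpolation=cv2.INTER_CUBIC)
a=crop('top0',260,160,100,75,8); cv2.imwrite('pics/c1.png',a)
b=crop('top0',155,145,65,50,6);c=crop('side0',180,230,65,50,6)
d=crop('side0',230,125,65,80,6)[:300]
d=crop('side0',235,130,65,75,4)
o=np.zeros((600,790,3),np.uint8); o[:300,:390]=b;o[:300,400:790]=c;o[300:600,:260]=d
cv2.imwrite('pics/c2.png',o)
D=np.load('pics/top0.npy')
for u,v in [(280,212),(285,210),(281,205),(284,216),(310,196),(330,188),(185,178),(180,170),(190,165)]:
    print(u,v,at_d('top',u,v,D[v,u]).round(3))
```

```text
280 212 [ 0.49  -0.149  0.079]
285 210 [ 0.475 -0.153  0.177]
281 205 [ 0.507 -0.152  0.081]
284 216 [ 0.479 -0.158  0.081]
310 196 [ 0.521 -0.222  0.111]
330 188 [ 0.539 -0.273  0.113]
185 178 [0.603 0.101 0.035]
180 170 [0.611 0.106 0.08 ]
190 165 [0.633 0.084 0.054]
```

View pics/c1.png

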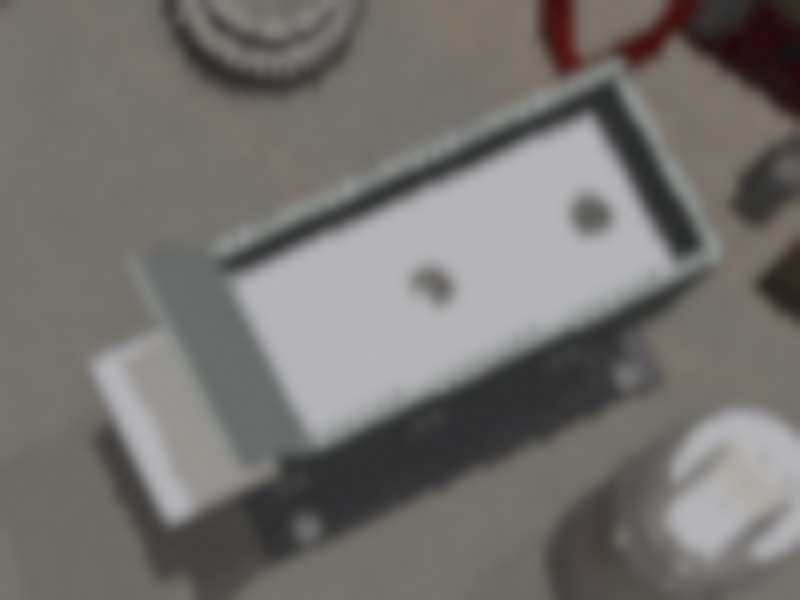

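View pics/c2.png

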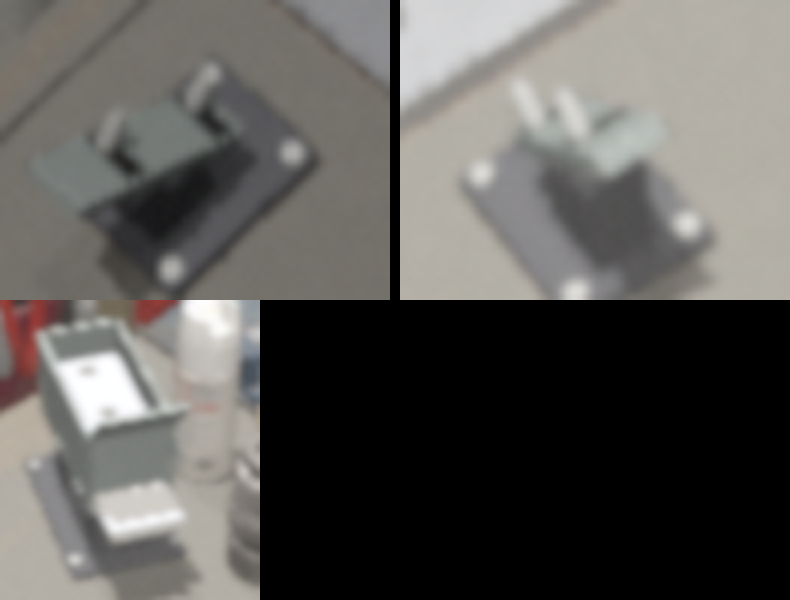

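Top crop: the stack is in the tray and the drawn end sticks out at lower left, with end corners at crop (93,362) and (172,527). Fixture crops: the board's upper end is at left in the top view, and both pins can be seen standing on it. I'll fit both poses from these corners.

```bash
cat > fit.py <<'E'
from h import *
from scipy.optimize import least_squares
u=lambda c,off,s:(np.array(c)+.5)/s-.5+off
def Rz(a): return R.from_euler('z',a).as_matrix()
# magazine
mo=[('top',u((620,60),(260,160),8),lambda E:(-.0705,-.034,.14)),('top',u((720,255),(260,160),8),lambda E:(-.0705,.034,.14)),
('top',u((93,362),(260,160),8),lambda E:(E,-.028,.08)),('top',u((172,527),(260,160),8),lambda E:(E,.028,.07)),
('side',u((105,538-300),(235,130),4),lambda E:(E,-.028,.07)),('side',u((183,518-300),(235,130),4),lambda E:(E,.028,.07)),
('side',u((40,332-300),(235,130),4),lambda E:(-.0705,-.034,.14)),('side',u((122,322-300),(235,130),4),lambda E:(-.0705,.034,.14))]
def pm(q,f): return np.r_[q[:2],0]+Rz(q[2])@np.array(f(q[3]))
best=None
for s in (1,-1):
    m2=[(n,p,(lambda E,f=f,s=s:np.array(f(E))*[1,s,1])) for n,p,f in mo]
    fm=lambda q:np.concatenate([proj(n,pm(q,f))-p for n,p,f in m2])
    z=least_squares(fm,[.51,-.215,1.9,.108]); 
    if best is None or z.cost<best.cost:best=z;S=s
print('mag',best.x.round(4),np.degrees(best.x[2]),S,'\n',best.fun.reshape(-1,2).round(1))
# board: q=x,y,yaw,p
sl=R.from_euler('y',-40,degrees=True).as_matrix()
o=(155,145);o2=(180,230)
sd=lambda c:u((c[0]-400,c[1]),o2,6)
bo=[('top',u((30,165),o,6),(.04,1,0)),('top',u((80,213),o,6),(.04,-1,0)),('top',u((240,128),o,6),(-.064,-1,0)),
('top',u((115,108),o,6),(.005,0,.02)),('top',u((209,66),o,6),(-.05,0,.02)),
('side',sd((600,178)),(.04,-1,-.0)),('side',sd((665,130)),(.04,1,-.0)),
('side',sd((568,89)),(.005,0,.02)),('side',sd((520,82)),(-.05,0,.02))]
bb=None
for s in (1,-1):
    def fb(q):
        out=[]
        for n,p,(x,y,z) in bo:
            P=np.r_[q[:2],.085]+Rz(q[2])@sl@np.array([x,y*s*.016 if y else q[3],z]); out.append(proj(n,P)-p)
        return np.concatenate(out)
    for y0 in np.arange(0,6.3,.8):
        z=least_squares(fb,[.61,.1,y0,0])
        if bb is None or z.cost<bb.cost:bb=z;S=s
print('board',bb.x.round(4),np.degrees(bb.x[2]),S,'\n',bb.fun.reshape(-1,2).round(1))
E
python3 fit.py; python3 -c "
from h import *
print(r.sense())"
```

```text
mag [ 0.5241 -0.2352  1.9682  0.1029] 112.76790573180924 1 
 [[-0.6  0.3]
 [ 0.4  0.6]
 [ 0.8 -0.4]
 [ 0.3 -0.6]
 [ 1.1  0.5]
 [-0.4  1.7]
 [-0.5  0.2]
 [-0.4 -0.9]]
{'t': 0.1, 'joint_pos': array([66.12979625, 33.02858623,  1.42152783, 82.38108621, -0.86091466,
       64.68488914, -3.23738462]), 'joint_vel': array([-0.04416532, -0.10128341,  0.10099422, -0.12003431, -0.05222804,
        0.03308211,  0.06269107]), 'tau': array([ 5.38392211e-03, -7.67312622e+01,  2.25800984e+00, -2.86608839e+01,
        1.59973284e-02,  8.61661480e-03,  1.17671317e-05]), 'eef_pos': array([ 0.22044202, -0.63760266,  0.24952258]), 'tcp_rot': array([[ 9.45110671e-01,  3.26749996e-01, -5.09212273e-04],
       [ 3.26750392e-01, -9.45109670e-01,  1.37604502e-03],
       [-3.16387397e-05, -1.46690014e-03, -9.99998924e-01]]), 'contact_force': array([ 1.40791389e-01, -6.49716800e-01, -1.93908668e-04]), 'wrist_torque': array([-0.03061707,  0.02544132, -0.00288123]), 'finger_force': 0.0, 'grip_width': 0.08522118095735118}Traceback (most recent call last):
  File "fit.py", line 34, in <module>
    z=least_squares(
[... 1309 characters left out ...]
^^^^^^
    return np.atleast_1d(self.fun(x))
                         ~~~~~~~~^^^
    return self.f(x, *self.args, **self.kwargs)
           ~~~~~~^^^^^^^^^^^^^^^^^^^^^^^^^^^^^^
  File "fit.py", line 31, in fb
    P=np.r_[q[:2],.085]+Rz(q[2])@sl@np.array([x,y*s*.016 if y else q[3],z]); out.append(proj(n,P)-p)
                                                                                        ~~~~^^^^^
  File "h.py", line 16, in proj
    p,f,Rm,t=cam(n); c=Rm@np.array(P,float)+t; s=c[:2]/c[2]; s=s*(1+p['k1']*(s@s))
             ~~~^^^
  File "h.py", line 5, in cam
    p=r.camera_params(n); f=192/np.tan(np.radians(p['vertical_fov'])/2)
ValueError: time passes only in moves, steps and waits
```

```bash
sed -i 's/^def cam(n):/from functools import lru_cache\n@lru_cache\ndef cam(n):/' h.py; python3 fit.py
```

```text
mag [ 0.5241 -0.2352  1.9682  0.1029] 112.76790573180924 1 
 [[-0.6  0.3]
 [ 0.4  0.6]
 [ 0.8 -0.4]
 [ 0.3 -0.6]
 [ 1.1  0.5]
 [-0.4  1.7]
 [-0.5  0.2]
 [-0.4 -0.9]]
board [ 0.5999  0.1143  2.0792 -0.0235] 119.12716801506112 1 
 [[ 6.4  9.7]
 [-7.8 -8.7]
 [-2.  -1.5]
 [-0.5 -0.5]
 [ 0.9  3.2]
 [-1.  -4. ]
 [ 1.2 -0.3]
 [-3.4  1.3]
 [ 1.4 -0.9]]
```

```bash
sed -i "s/(30,165),o,6),(.04,1,0)/(30,165),o,6),(.04,-1,0)/;s/(80,213),o,6),(.04,-1,0)/(80,213),o,6),(.04,1,0)/;s/(-.064,-1,0)/(-.064,1,0)/" fit.py; python3 fit.py | tail -10
python3 - <<'E'
from h import *
q=[.524,-.2352,1.9682]
D=np.load('pics/top0.npy')
# board depth plane check
for u,v in [(163,174),(166,178),(168,172),(172,176),(178,173),(183,169)]: print(u,v,at_d('top',u,v,D[v,u]).round(4))
E
```

```text
board [ 0.609   0.1194  2.365  -0.0044] 135.50495605726755 1 
 [[-0.8 -0.5]
 [-0.3 -0.3]
 [ 0.1  0.1]
 [ 0.2  1.8]
 [-1.2  2.1]
 [-1.  -2.8]
 [-0.6 -1.8]
 [-0.7  1. ]
 [-0.4  0.7]]
163 174 [0.5918 0.1415 0.1103]
166 178 [0.5808 0.1335 0.1111]
168 172 [0.6001 0.1317 0.0999]
172 176 [0.5879 0.1204 0.1035]
178 173 [0.6005 0.109  0.0874]
183 169 [0.6158 0.0992 0.0729]
```

```bash
cat > pl.py <<'E'
from h import *
import sys,math
def tool(yaw,lean):  # yaw of blank x; lean: fingers point down and toward -x
    c,s=np.cos(np.radians(yaw)),np.sin(np.radians(yaw)); x=np.array([c,s,0]);y=np.array([-s,c,0]);k=np.array([0,0,1.])
    a=np.radians(lean); return np.array([np.cos(a)*x-np.sin(a)*k,-y,-np.sin(a)*x-np.cos(a)*k]).T
def plan(P,Rt,claw,step=.038,ang=6.5,P0=None,R0=None,n=None):
    s=r.sense(); P0=s['eef_pos'] if P0 is None else P0; R0=s['tcp_rot'] if R0 is None else R0
    w=R.from_matrix(R0.T@Rt).as_rotvec(degrees=True); d=np.array(P)-P0
    N=n or max(1,math.ceil(max(np.linalg.norm(d)/step,np.linalg.norm(w)/ang)))
    rows=[];C=R0
    for i in range(N):
        t=C.T@(d/N); rows.append([round(v,4) for v in t]+[round(v,2) for v in w/N]+[claw]); C=C@R.from_rotvec(w/N,degrees=True).as_matrix()
    for i in range(0,N,5): print([[float(v) for v in q] for q in rows[i:i+5]])
    return np.array(P),Rt
E
python3 - <<'E'
from pl import *
u=lambda c,off,s:(np.array(c)+.5)/s-.5+off
A=at_z('top',*u((93,362),(260,160),8),.08);B=at_z('top',*u((172,527),(260,160),8),.08)
print('end',A,B,np.linalg.norm(A-B),np.degrees(np.arctan2(*(B-A)[1::-1]))-90)
A=at_z('side',*u((105,238),(235,130),4),.07);B=at_z('side',*u((183,218),(235,130),4),.07)
print('endside',A,B,np.linalg.norm(A-B))
A=at_z('top',*u((620,60),(260,160),8),.14);B=at_z('top',*u((720,255),(260,160),8),.14);C=at_z('top',*u((310,455),(260,160),8),.14)
print('mag',A,B,C,np.linalg.norm(A-B),np.linalg.norm(C-B))
F=[at_z('top',*u(c,(155,145),6),z) for c,z in [((318,160),.008),((180,290),.008),((212,60),.008)]]
print('foot',F,[np.linalg.norm(F[0]-f) for f in F],[np.degrees(np.arctan2(*(f-F[0])[1::-1])) for f in F[1:]])
for n,p,z in [('gear',(300,246),.114),('oil',(336,252),.176),('spray',(349,219),.162)]: print(n,at_z('top',*p,z).round(3))
g=np.array([.524,-.235,0])+Rz if 0 else None
E
```

```text
end [ 0.50910254 -0.12741685  0.08      ] [ 0.45543462 -0.1495228   0.08      ] 0.05804237704358274 -247.6131198700255
endside [ 0.51351746 -0.13106285  0.07      ] [ 0.45770688 -0.15890455  0.07      ] 0.062369702794165496
mag [ 0.58351767 -0.28852561  0.14      ] [ 0.52144101 -0.31247047  0.14      ] [ 0.46570629 -0.18642148  0.14      ] 0.06653471912075032 0.13782128565687227
foot [array([0.62843214, 0.04328971, 0.008     ]), array([0.56777275, 0.107383  , 0.008     ]), array([0.68032205, 0.09353995, 0.008     ])] [np.float64(0.0), np.float64(0.08824687846344281), np.float64(0.07223329746256275)] [np.float64(133.42329024234945), np.float64(44.08029871783738)]
gear [ 0.399 -0.189  0.114]
oil [ 0.377 -0.259  0.176]
spray [ 0.451 -0.298  0.162]
```

Run:
```python
from pl import *
Rt=tool(112.7,40)
a=plan([.44,-.03,.30],Rt,.65)
```

```text
[[0.0226, -0.0279, -0.0028, -1.81, -1.7, -4.97, 0.65], [0.0248, -0.0258, -0.0043, -1.81, -1.7, -4.97, 0.65], [0.0268, -0.0234, -0.0059, -1.81, -1.7, -4.97, 0.65], [0.0285, -0.0208, -0.0074, -1.81, -1.7, -4.97, 0.65], [0.0299, -0.018, -0.0089, -1.81, -1.7, -4.97, 0.65]]
[[0.0311, -0.015, -0.0103, -1.81, -1.7, -4.97, 0.65], [0.0319, -0.0119, -0.0116, -1.81, -1.7, -4.97, 0.65], [0.0324, -0.0088, -0.0129, -1.81, -1.7, -4.97, 0.65], [0.0327, -0.0055, -0.0141, -1.81, -1.7, -4.97, 0.65], [0.0326, -0.0022, -0.0152, -1.81, -1.7, -4.97, 0.65]]
[[0.0321, 0.0011, -0.0162, -1.81, -1.7, -4.97, 0.65], [0.0314, 0.0044, -0.0171, -1.81, -1.7, -4.97, 0.65], [0.0304, 0.0076, -0.0178, -1.81, -1.7, -4.97, 0.65], [0.029, 0.0108, -0.0184, -1.81, -1.7, -4.97, 0.65], [0.0274, 0.0138, -0.0188, -1.81, -1.7, -4.97, 0.65]]
[[0.0255, 0.0167, -0.0191, -1.81, -1.7, -4.97, 0.65], [0.0234, 0.0194, -0.0193, -1.81, -1.7, -4.97, 0.65], [0.021, 0.022, -0.0193, -1.81, -1.7, -4.97, 0.65]]
```

Call:
play_rows:
  plan:
    - [0.0226,-0.0279,-0.0028,-1.8,-1.7,-5,0.65]
    - [0.0248,-0.0258,-0.0043,-1.8,-1.7,-5,0.65]
    - [0.0268,-0.0234,-0.0059,-1.8,-1.7,-5,0.65]
    - [0.0285,-0.0208,-0.0074,-1.8,-1.7,-5,0.65]
    - [0.03,-0.018,-0.0089,-1.8,-1.7,-5,0.65]

```text
t: 0.52
eef_pos: [0.2818, -0.467, 0.2641]
tcp_rot: [[0.71, 0.703, -0.043], [0.681, -0.701, -0.21], [-0.177, 0.12, -0.977]]
contact_force: [1.4, -0.3, 0.3]
grip_width: 0.0707
finger_force: 0.0
```

Call:
play_rows:
  plan:
    - [0.0311,-0.015,-0.0103,-1.8,-1.7,-5,0.65]
    - [0.0319,-0.0119,-0.0116,-1.8,-1.7,-5,0.65]
    - [0.0324,-0.0088,-0.0129,-1.8,-1.7,-5,0.65]
    - [0.0327,-0.0055,-0.0141,-1.8,-1.7,-5,0.65]
    - [0.0326,-0.0022,-0.0152,-1.8,-1.7,-5,0.65]

```text
t: 0.93
eef_pos: [0.3422, -0.2982, 0.2784]
tcp_rot: [[0.342, 0.94, 0.01], [0.859, -0.309, -0.408], [-0.381, 0.148, -0.913]]
contact_force: [1.8, 0.6, -0.7]
grip_width: 0.0707
finger_force: 0.0
```

Call:
play_rows:
  plan:
    - [0.0321,0.0011,-0.0162,-1.8,-1.7,-5,0.65]
    - [0.0314,0.0044,-0.0171,-1.8,-1.7,-5,0.65]
    - [0.0304,0.0076,-0.0178,-1.8,-1.7,-5,0.65]
    - [0.029,0.0108,-0.0184,-1.8,-1.7,-5,0.65]
    - [0.0274,0.0138,-0.0188,-1.8,-1.7,-5,0.65]

```text
t: 1.35
eef_pos: [0.4022, -0.1289, 0.2926]
tcp_rot: [[-0.075, 0.987, 0.144], [0.824, 0.142, -0.549], [-0.562, 0.078, -0.823]]
contact_force: [0.6, -0.0, 0.5]
grip_width: 0.0703
finger_force: 0.0
```

Call:
play_rows:
  plan:
    - [0.0255,0.0167,-0.0191,-1.8,-1.7,-5,0.65]
    - [0.0234,0.0194,-0.0193,-1.8,-1.7,-5,0.65]
    - [0.021,0.022,-0.0193,-1.8,-1.7,-5,0.65]
    - [0,0,0,0,0,0,0.65]

```text
t: 1.68
eef_pos: [0.4402, -0.0218, 0.3001]
tcp_rot: [[-0.315, 0.914, 0.257], [0.701, 0.407, -0.586], [-0.639, -0.004, -0.769]]
contact_force: [0.4, 0.0, -0.4]
grip_width: 0.0704
finger_force: 0.0
```

Run:
```python
from pl import *
s=r.sense(); print(s['t'],s['eef_pos'],s['joint_pos'].round(1),s['grip_width'])
xm=np.array([np.cos(np.radians(112.7)),np.sin(np.radians(112.7)),0]);ax=np.sin(np.radians(40))*xm+np.array([0,0,np.cos(np.radians(40))])
g=np.array([.484,-.141,.075])-.014*xm+.006*ax
Rt=tool(112.7,40); print(g,R.from_matrix(s['tcp_rot'].T@Rt).as_rotvec(degrees=True))
P,Q=plan(g+.1*ax,Rt,.65)
```

```text
1.6833 [ 0.44019538 -0.02180328  0.30010223] [ -8.5  13.1 -30.7 123.2  49.1  68.4 -43.5] 0.07041227974048679
[ 0.48791435 -0.15035756  0.07959627] [ 0.64050471 -0.24506702  1.15512718]
[[0.0072, -0.0013, 0.0314, 0.13, -0.05, 0.23, 0.65], [0.0073, -0.0013, 0.0314, 0.13, -0.05, 0.23, 0.65], [0.0073, -0.0012, 0.0314, 0.13, -0.05, 0.23, 0.65], [0.0073, -0.0012, 0.0314, 0.13, -0.05, 0.23, 0.65], [0.0073, -0.0012, 0.0314, 0.13, -0.05, 0.23, 0.65]]
```

Call:
play_rows:
  plan:
    - [0.0073,-0.0013,0.0314,0.13,-0.05,0.23,0.65]
    - [0.0073,-0.0013,0.0314,0.13,-0.05,0.23,0.65]
    - [0.0073,-0.0012,0.0314,0.13,-0.05,0.23,0.65]
    - [0.0073,-0.0012,0.0314,0.13,-0.05,0.23,0.65]
    - [0.0073,-0.0012,0.0314,0.13,-0.05,0.23,0.65]

```text
t: 2.1
eef_pos: [0.4596, -0.0997, 0.1554]
tcp_rot: [[-0.285, 0.928, 0.239], [0.71, 0.372, -0.598], [-0.644, -0.001, -0.765]]
contact_force: [1.0, -0.4, -0.3]
grip_width: 0.07
finger_force: 0.0
```

Call:
play_rows:
  plan:
    - [0,0,0.035,0,0,0,0.65]
    - [0,0,0.035,0,0,0,0.65]
    - [0,0,0.01,0,0,0,0.65]
    - [0,0,0,0,0,0,0.65]

```text
t: 2.43
eef_pos: [0.478, -0.1492, 0.0937]
tcp_rot: [[-0.285, 0.929, 0.235], [0.709, 0.369, -0.6], [-0.645, -0.005, -0.765]]
contact_force: [-1.8, -0.8, 0.5]
grip_width: 0.0701
finger_force: 0.2
```

Run:
```python
from pl import *
s=r.sense(); print(s['t'],s['eef_pos'],s['contact_force'])
a,d=snap('side','s1');b,d2=snap('top','t1')
o=np.zeros((600,800,3),np.uint8)
o[:, :400]=cv2.resize(a[120:220,240:320,::-1],None,fx=5,fy=6,interpolation=2)[:600,:400]
o[:, 400:]=cv2.resize(b[160:260,250:330,::-1],None,fx=5,fy=6,interpolation=2)[:600,:400]
cv2.imwrite('pics/c3.png',o)
```

```text
2.4333 [ 0.47796197 -0.14916203  0.09368214] [-1.7631857  -0.83549658  0.47849052]
```

View pics/c3.png

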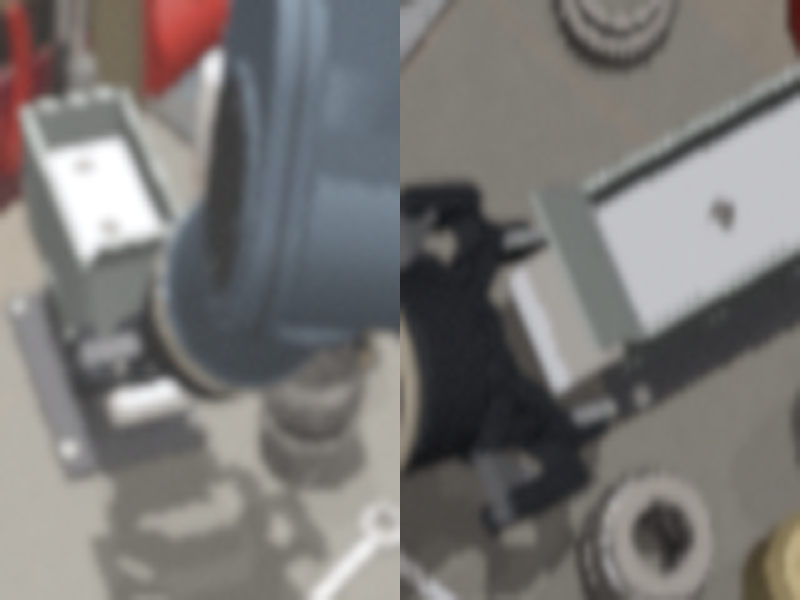

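The fingers straddle the projecting end, but the hand sits toward +y of the magazine: the upper finger, at (520,240), is against the blank's side, while the lower one, at (595,410), has a gap. I'll centre the hand first, then go in.

Run:
```python
from pl import *
s=r.sense()
xm=np.array([np.cos(np.radians(112.7)),np.sin(np.radians(112.7)),0]);ax=np.sin(np.radians(40))*xm+np.array([0,0,np.cos(np.radians(40))])
g=np.array([.484,-.141,.075])-.014*xm+.006*ax
Rt=tool(112.7,40); print(s['eef_pos'])
P,Q=plan(g+.02*ax,Rt,.65,n=2); plan(g,Rt,.65,n=1,P0=P,R0=Q)
```

```text
[ 0.4784363 -0.1469967  0.0954114]
[[0.0025, 0.0037, -0.0018, -0.33, 0.05, -0.3, 0.65], [0.0025, 0.0037, -0.0018, -0.33, 0.05, -0.3, 0.65]]
[[0.0, 0.0, 0.02, 0.0, 0.0, 0.0, 0.65]]
```

Call:
play_rows:
  plan:
    - [0.002,0.004,-0.002,-0.3,0,-0.3,0.65]
    - [0.002,0.004,-0.002,-0.3,0,-0.3,0.65]
    - [0,0,0,0,0,0,0.65]
    - [0,0,0,0,0,0,0.65]

```text
t: 2.87
eef_pos: [0.4848, -0.1377, 0.0967]
tcp_rot: [[-0.295, 0.922, 0.251], [0.705, 0.387, -0.594], [-0.645, 0.002, -0.765]]
contact_force: [0.6, -0.4, -0.7]
grip_width: 0.0707
finger_force: 0.0
```

Run:
```python
from pl import *
s=r.sense()
xm=np.array([np.cos(np.radians(112.7)),np.sin(np.radians(112.7)),0]);ax=np.sin(np.radians(40))*xm+np.array([0,0,np.cos(np.radians(40))])
g=np.array([.484,-.141,.075])-.014*xm+.006*ax
Rt=tool(112.7,40); print(s['eef_pos'],g+.02*ax,s['contact_force'],s['finger_force'])
P,Q=plan(g,Rt,.65,n=2)
```

```text
[ 0.48479779 -0.13765632  0.09671403] [ 0.48295324 -0.13849764  0.09491716] [ 0.60607825 -0.44561053 -0.72151026] 0.0
[[0.0006, -0.001, 0.0107, 0.08, 0.06, 0.0, 0.65], [0.0006, -0.001, 0.0107, 0.08, 0.06, 0.0, 0.65]]
```

Call:
play_rows:
  plan:
    - [0.0006,-0.001,0.0107,0.1,0,0,0.65]
    - [0.0006,-0.001,0.0107,0.1,0,0,0.65]
    - [0,0,0,0,0,0,0.65]
  squeeze: 60

```text
t: 3.12
eef_pos: [0.487, -0.1521, 0.0784]
tcp_rot: [[-0.295, 0.924, 0.245], [0.705, 0.383, -0.596], [-0.645, -0.003, -0.764]]
contact_force: [1.5, -0.1, -1.1]
grip_width: 0.0706
finger_force: 0.0
```

Call:
play_rows:
  plan:
    - [0,0,0,0,0,0,0.2]
    - [0,0,0,0,0,0,-0.2]
    - [0,0,0,0,0,0,-0.6]
    - [0,0,0,0,0,0,-1]
    - [0,0,0,0,0,0,-1]

```text
t: 3.53
eef_pos: [0.4871, -0.151, 0.0794]
tcp_rot: [[-0.295, 0.923, 0.246], [0.705, 0.384, -0.596], [-0.645, -0.002, -0.764]]
contact_force: [-3.5, 3.4, 6.8]
grip_width: 0.0545
finger_force: 64.2
```

Run:
```python
from pl import *
s=r.sense()
for k in ('t','eef_pos','contact_force','wrist_torque','finger_force','grip_width'): print(k,s[k])
C=s['tcp_rot']; xm=np.array([np.cos(np.radians(112.7)),np.sin(np.radians(112.7)),0])
print('xm in tool',C.T@xm,'z',C.T@[0,0,1],'drot',R.from_matrix(C.T@tool(112.7,40)).as_rotvec(degrees=True))
a,d=snap('side','s2');b,d2=snap('top','t2')
o=np.zeros((600,800,3),np.uint8)
o[:, :400]=cv2.resize(a[120:220,240:320,::-1],None,fx=5,fy=6,interpolation=2)[:600,:400]
o[:, 400:]=cv2.resize(b[160:260,250:330,::-1],None,fx=5,fy=6,interpolation=2)[:600,:400]
cv2.imwrite('pics/c4.png',o)
```

```text
t 3.5333
eef_pos [ 0.48714724 -0.15101846  0.07938092]
contact_force [-3.54737504  3.43233032  6.80006917]
wrist_torque [ 0.29189451  0.57244499 -0.41521273]
finger_force 64.21602129936218
grip_width 0.05448965357486083
xm in tool [ 0.7644926  -0.00165067 -0.64463039] z [-0.6446325  -0.00205878 -0.76448983] drot [-0.15115077  0.13813192  0.00355535]
```

Call:
play_rows:
  plan:
    - [0.0076,0,-0.0064,0,0,0,-1]
    - [0.0115,0,-0.0097,0,0,0,-1]
    - [0.0115,0,-0.0097,0,0,0,-1]

```text
t: 3.88
eef_pos: [0.4715, -0.1149, 0.0794]
tcp_rot: [[-0.293, 0.924, 0.245], [0.705, 0.382, -0.598], [-0.646, -0.002, -0.763]]
contact_force: [2.4, -5.5, -1.0]
grip_width: 0.0545
finger_force: 65.0
```

Call:
play_rows:
  plan:
    - [0.0115,0,-0.0097,0,0,0,-1]
    - [0.0115,0,-0.0097,0,0,0,-1]
    - [0.0115,0,-0.0097,0,0,0,-1]
    - [0.0115,0,-0.0097,0,0,0,-1]
    - [0,0,0,0,0,0,-1]

```text
t: 4.3
eef_pos: [0.4486, -0.055, 0.0784]
tcp_rot: [[-0.298, 0.922, 0.248], [0.706, 0.388, -0.592], [-0.642, -0.001, -0.767]]
contact_force: [0.6, 1.4, -1.6]
grip_width: 0.0542
finger_force: 65.7
```

Call:
play_rows:
  plan:
    - [0.0115,0,-0.0097,0,0,0,-1]
    - [0.0115,0,-0.0097,0,0,0,-1]
    - [0.0115,0,-0.0097,0,0,0,-1]
    - [0,0,0,0,0,0,-1]
    - [0,0,0,0,0,0,-1]

```text
t: 4.72
eef_pos: [0.4316, -0.0164, 0.0788]
tcp_rot: [[-0.296, 0.923, 0.247], [0.705, 0.386, -0.595], [-0.644, -0.002, -0.765]]
contact_force: [-0.4, -0.7, -2.1]
grip_width: 0.0544
finger_force: 65.7
```

Run:
```python
from pl import *
s=r.sense()
for k in ('t','eef_pos','contact_force','wrist_torque','finger_force','grip_width'): print(k,s[k])
a,d=snap('side','s3');b,d2=snap('top','t3')
o=np.zeros((600,800,3),np.uint8)
o[:, :400]=cv2.resize(a[110:230,220:300,::-1],None,fx=5,fy=5,interpolation=2)[:600,:400]
o[:, 400:]=cv2.resize(b[150:270,230:310,::-1],None,fx=5,fy=5,interpolation=2)[:600,:400]
cv2.imwrite('pics/c5.png',o)
```

```text
t 4.7167
eef_pos [ 0.43164831 -0.016396    0.07884397]
contact_force [-0.44607032 -0.74199161 -2.09076039]
wrist_torque [ 0.84965103  0.3217957  -0.02308905]
finger_force 65.71547985076904
grip_width 0.05442350124593831
```

View pics/c5.png

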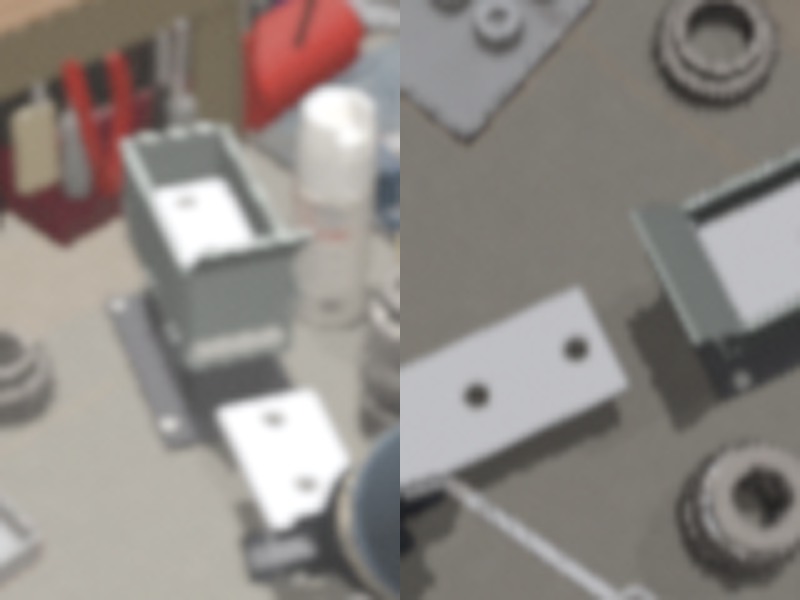

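The blank is out level in the hand and the other three have dropped inside the magazine. Its free end is clear, with holes at crop (575,349) and (476,395). Next, a close look at the pins in both views.

Run:
```python
from h import *
def mean(n,ks): return np.mean([cv2.imread(f'pics/{n}{k}.png').astype(float) for k in ks],0)
T=mean('t',[1,2]);T=(T*2+cv2.imread('pics/top0.png'))/3
S=(mean('s',[1,2])*2+cv2.imread('pics/side0.png'))/3
o=np.zeros((600,800,3),np.uint8)
f=lambda im,x,y:cv2.resize(np.clip(im[y:y+50,x:x+40],0,255).astype(np.uint8),None,fx=10,fy=12,interpolation=2)
o[:,:400]=f(T,158,145);o[:,400:]=f(S,192,235);cv2.imwrite('pics/c6.png',o)
```

```text
(no output)
```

View pics/c6.png

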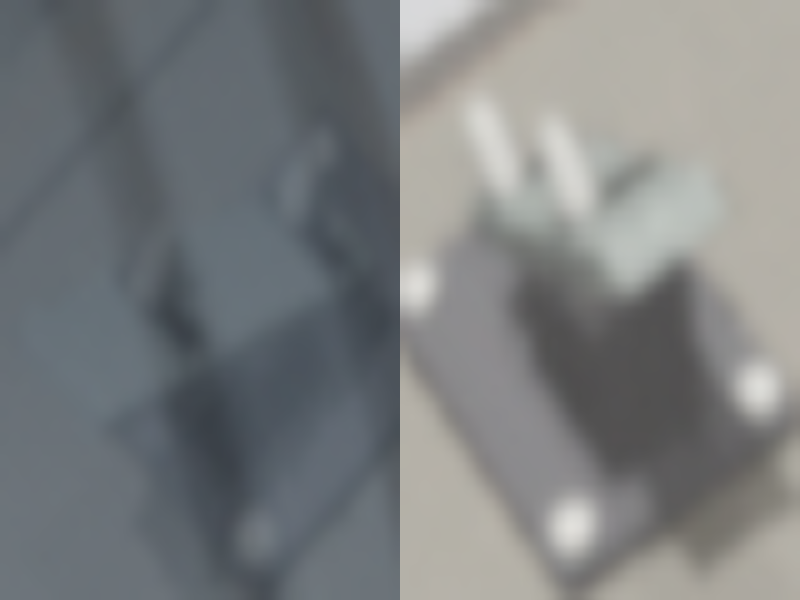

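The averaged top crop is spoiled by the arm's ghost. The side crop is clear: left pin from tip (475,98) to base (512,190), right pin from (553,120) to (582,210), and the board's lower end-edge corners at (622,298) and (720,212). I'll refit with the end face's lower edge.

```bash
cat > fit2.py <<'E'
from h import *
from scipy.optimize import least_squares
sl=R.from_euler('y',-40,degrees=True).as_matrix()
o=np.array((155,145)); t6=lambda x,y:(np.array((x,y))+.5)/6-.5+o
sd=lambda x,y:((x-400+.5)/10-.5+192,(y+.5)/12-.5+235)
bo=[('top',t6(30,165),(.04,-1,-.01)),('top',t6(80,213),(.04,1,-.01)),('top',t6(240,128),(-.064,1,0)),
('top',t6(118,110),(.005,0,.02)),('top',t6(211,67),(-.05,0,.02)),('top',t6(105,147),(.005,0,.002)),('top',t6(190,107),(-.05,0,.002)),
('side',sd(622,298),(.04,-1,-.01)),('side',sd(720,212),(.04,1,-.01)),
('side',sd(553,118),(.005,0,.02)),('side',sd(475,98),(-.05,0,.02)),('side',sd(582,212),(.005,0,.001)),('side',sd(512,190),(-.05,0,.001))]
def fit(bo):
    def fb(q):
        out=[]
        for n,p,(x,y,z) in bo:
            P=np.r_[q[:2],.085]+R.from_euler('z',q[2]).as_matrix()@sl@np.array([x,y*.016 if y else q[3],z]); out.append(proj(n,P)-p)
        return np.r_[np.concatenate(out),(np.degrees(q[2])-133.8)/1.5]
    return least_squares(fb,[.609,.119,2.36,-.004],loss='soft_l1')
if __name__=='__main__':
    for name,b in (('both',bo),('top',[x for x in bo if x[0]=='top']),('side',[x for x in bo if x[0]=='side'])):
        z=fit(b); print(name,z.x.round(4),np.degrees(z.x[2]).round(2)); print(z.fun[:-1].reshape(-1,2).round(1).tolist())
        q=z.x; c=np.r_[q[:2],.085]+R.from_euler('z',q[2]).as_matrix()@sl@np.array([-.0225,q[3],0]); print('pinmid',c.round(4))
    D=np.load('pics/top0.npy'); 
    q=fit(bo).x; Q=R.from_euler('z',q[2]).as_matrix()@sl
    print('plane err',[round(float((Q.T@(at_d('top',u,v,D[v,u])-np.r_[q[:2],.085]))[2]),4) for u,v in [(163,174),(166,178),(168,172),(178,173),(183,169)]])
    # blank holes now
    u=lambda x,y:((x-400+.5)/5-.5+230,(y+.5)/5-.5+150)
    h=[at_z('top',*u(*p),.075) for p in ((575,349),(476,395))]; d=h[1]-h[0]
    s=r.sense(); print('holes',h,np.linalg.norm(d),np.degrees(np.arctan2(d[1],d[0])),[ (s['tcp_rot'].T@(x-s['eef_pos'])).round(4).tolist() for x in h])
    us=lambda x,y:((x+.5)/5-.5+220,(y+.5)/5-.5+110)
    h=[at_z('side',*us(*p),.075) for p in ((275,418),(307,484))]; d=h[1]-h[0]; print('side',h,np.linalg.norm(d),np.degrees(np.arctan2(d[1],d[0])))
    print(s['eef_pos'])
E
python3 fit2.py
```

```text
both [ 0.611   0.1173  2.3443 -0.0047] 134.32
[[-1.1, 1.2], [-0.9, 1.5], [1.0, -0.2], [0.5, 0.7], [-0.5, 1.4], [0.6, -0.6], [0.8, -0.6], [-1.0, 0.1], [0.6, 0.4], [-0.6, 0.3], [-0.2, 0.4], [-0.2, -0.7], [-0.7, -0.8]]
pinmid [0.6264 0.1083 0.0705]
top [ 0.6123  0.1174  2.3383 -0.0053] 133.97
[[-1.2, 0.6], [-1.0, 1.0], [1.0, -0.6], [0.3, 0.1], [-0.6, 0.8], [0.4, -1.3], [0.8, -1.1]]
pinmid [0.628  0.1086 0.0705]
side [ 0.6098  0.117   2.339  -0.0053] 134.01
[[-0.5, 0.1], [1.1, 0.4], [-0.3, 0.3], [0.2, 0.4], [0.1, -0.6], [-0.3, -0.8]]
pinmid [0.6256 0.1083 0.0705]
plane err [-0.0003, -0.001, -0.0001, 0.001, 0.0012]
holes [array([ 0.47315209, -0.10921974,  0.075     ]), array([ 0.45165515, -0.05852801,  0.075     ])] 0.05506151766906902 112.98044054410825 [[-0.0741, 0.0034, 0.0678], [-0.0321, 0.003, 0.0323]]
side [array([ 0.47170744, -0.11250741,  0.075     ]), array([ 0.44999822, -0.06107253,  0.075     ])] 0.055828642898395904 112.88323894594201
[ 0.43150101 -0.01779817  0.07902043]
```

```bash
cat > tgt.py <<'E'
from pl import *
# blank frame in tool frame
def blank_in_tool(pitch,hm):   # hm: hole-mid (blank x=-22.5, underside+5) in tool frame; pitch: lean between tool and blank (deg)
    a=np.radians(pitch); x=np.array([np.cos(a),0,-np.sin(a)]);z=np.array([-np.sin(a),0,-np.cos(a)]); Rb=np.array([x,np.cross(z,x),z]).T
    return Rb, np.array(hm)-Rb@[-.0225,0,.005]
E
python3 - <<'E'
from tgt import *
D=np.load('pics/t3.npy'); s=r.sense()
P=np.array([at_d('top',u,v,D[v,u]) for v in range(200,250) for u in range(230,275) if D[v,u]>0])
P=P[(P[:,2]>.065)&(P[:,2]<.095)]
for _ in range(4):
    c=P.mean(0);n=np.linalg.svd(P-c)[2][2];n*=np.sign(n[2]); e=(P-c)@n; P=P[abs(e)<2.5*e.std()+1e-4]
print(len(P),c,n,e.std()); t=s['tcp_rot'].T@n; print('n in tool',t,'pitch',np.degrees(np.arctan2(-t[0],-t[2])),'roll',np.degrees(np.arctan2(t[1],-t[2])))
yaw=np.radians(113);x=np.array([np.cos(yaw),np.sin(yaw),0]);print('slope along x',np.degrees(np.arctan(-n@x/n[2])))
q=(np.array([.4616,-.0854,0])-c); print('z top at hm',c[2]-(n[:2]@q[:2])/n[2])
E
```

```text
947 [ 0.45327045 -0.07112915  0.08074204] [0.00362296 0.00126807 0.99999263] 0.0014589383824098647
n in tool [-0.64506213  0.00119913 -0.76412919] pitch 40.17036840860662 roll 0.08991296231692357
slope along x 0.014228688826386351
z top at hm 0.08072995780378713
```

```bash
cat >> tgt.py <<'E'
PM=np.array([.6253,.1079,.0705]); YAW=134.0
sl=R.from_euler('y',-40,degrees=True).as_matrix()
RB=R.from_euler('z',YAW,degrees=True).as_matrix()@sl
HM=[-.0541,0,.0507]
def target(h,dx=0,dy=0):
    Rb,_=blank_in_tool(40,HM); Rt=RB@Rb.T
    return PM+RB@[dx,dy,h+.005]-Rt@HM, Rt
E
python3 - <<'E'
from tgt import *
s=r.sense(); P0=s['eef_pos']+[0,0,.1]
for h in (.1,.03,0): print(h,target(h)[0])
print(target(0)[1].round(3))
plan(P0,s['tcp_rot'],-1,step=.034)
print(); plan(target(.1)[0],target(0)[1],-1,P0=P0,R0=s['tcp_rot'],step=.03,ang=6)
print(); plan(target(.03)[0],target(0)[1],-1,P0=target(.1)[0],R0=target(0)[1],n=3)
E
```

```text
0.1 [0.63460335 0.0982661  0.20163467]
0.03 [0.6033471  0.13063289 0.14801156]
0 [0.58995157 0.14450437 0.12503022]
[[-0.695  0.719 -0.   ]
 [ 0.719  0.695 -0.   ]
 [ 0.     0.    -1.   ]]
[[-0.0215, -0.0001, -0.0255, 0.0, 0.0, 0.0, -1.0], [-0.0215, -0.0001, -0.0255, 0.0, 0.0, 0.0, -1.0], [-0.0215, -0.0001, -0.0255, 0.0, 0.0, 0.0, -1.0]]

[[0.0009, 0.029, -0.0046, -0.96, 4.96, -2.56, -1.0], [-0.0, 0.0291, -0.0041, -0.96, 4.96, -2.56, -1.0], [-0.001, 0.0291, -0.0036, -0.96, 4.96, -2.56, -1.0], [-0.002, 0.0291, -0.0032, -0.96, 4.96, -2.56, -1.0], [-0.003, 0.0291, -0.003, -0.96, 4.96, -2.56, -1.0]]
[[-0.0041, 0.029, -0.0028, -0.96, 4.96, -2.56, -1.0], [-0.0051, 0.0288, -0.0027, -0.96, 4.96, -2.56, -1.0], [-0.0062, 0.0286, -0.0027, -0.96, 4.96, -2.56, -1.0]]

[[0.015, 0.0, 0.0179, 0.0, 0.0, 0.0, -1.0], [0.015, 0.0, 0.0179, 0.0, 0.0, 0.0, -1.0], [0.015, 0.0, 0.0179, 0.0, 0.0, 0.0, -1.0]]
```

Call:
play_rows:
  plan:
    - [-0.0215,0,-0.0255,0,0,0,-1]
    - [-0.0215,0,-0.0255,0,0,0,-1]
    - [-0.0215,0,-0.0255,0,0,0,-1]

```text
t: 5.07
eef_pos: [0.431, -0.0183, 0.1795]
tcp_rot: [[-0.296, 0.924, 0.243], [0.705, 0.383, -0.597], [-0.644, -0.006, -0.765]]
contact_force: [1.5, -0.5, -0.5]
grip_width: 0.0545
finger_force: 65.6
```

Call:
play_rows:
  plan:
    - [0.0009,0.029,-0.0046,-0.96,4.96,-2.56,-1]
    - [0,0.0291,-0.0041,-0.96,4.96,-2.56,-1]
    - [-0.001,0.0291,-0.0036,-0.96,4.96,-2.56,-1]
    - [-0.002,0.0291,-0.0032,-0.96,4.96,-2.56,-1]
    - [-0.003,0.0291,-0.003,-0.96,4.96,-2.56,-1]

```text
t: 5.48
eef_pos: [0.5597, 0.0544, 0.1946]
tcp_rot: [[-0.576, 0.807, 0.128], [0.776, 0.589, -0.224], [-0.256, -0.03, -0.966]]
contact_force: [-0.5, 0.8, -1.4]
grip_width: 0.0547
finger_force: 65.6
```

Call:
play_rows:
  plan:
    - [-0.0041,0.029,-0.0028,-0.96,4.96,-2.56,-1]
    - [-0.0051,0.0288,-0.0027,-0.96,4.96,-2.56,-1]
    - [-0.0062,0.0286,-0.0027,-0.96,4.96,-2.56,-1]
    - [0,0,0,0,0,0,-1]
    - [0,0,0,0,0,0,-1]

```text
t: 5.9
eef_pos: [0.6359, 0.096, 0.2]
tcp_rot: [[-0.691, 0.723, -0.002], [0.723, 0.691, 0.001], [0.002, -0.001, -1.0]]
contact_force: [-1.0, -0.2, -1.8]
grip_width: 0.0544
finger_force: 65.7
```

Run:
```python
from tgt import *
s=r.sense(); print(s['t'],s['eef_pos'],s['contact_force'],s['grip_width'],s['joint_pos'].round(0))
plan(*target(.03),-1,n=4)
```

```text
5.9 [0.63588533 0.09603047 0.19999468] [-1.03320345 -0.22738412 -1.75658009] 0.054369600182376875 [ 13.  38. -45.  90.  29.  64.   5.]
[[0.0118, 0.0001, 0.013, -0.01, -0.03, -0.07, -1.0], [0.0119, 0.0001, 0.013, -0.01, -0.03, -0.07, -1.0], [0.0119, 0.0001, 0.013, -0.01, -0.03, -0.07, -1.0], [0.0119, 0.0001, 0.013, -0.01, -0.03, -0.07, -1.0]]
```

Call:
play_rows:
  plan:
    - [0.0118,0,0.013,0,0,0,-1]
    - [0.0119,0,0.013,0,0,0,-1]
    - [0.0119,0,0.013,0,0,0,-1]
    - [0.0119,0,0.013,0,0,0,-1]
    - [0,0,0,0,0,0,-1]

```text
t: 6.32
eef_pos: [0.5977, 0.1339, 0.1478]
tcp_rot: [[-0.697, 0.717, -0.004], [0.717, 0.697, -0.001], [0.002, -0.004, -1.0]]
contact_force: [-0.5, -0.2, -1.1]
grip_width: 0.0548
finger_force: 65.6
```

Call:
play_rows:
  plan:
    - [0,0,0,0,0,0,-1]
    - [0,0,0,0,0,0,-1]

```text
t: 6.48
eef_pos: [0.6021, 0.1323, 0.1506]
tcp_rot: [[-0.695, 0.719, 0.001], [0.719, 0.695, -0.0], [-0.001, 0.001, -1.0]]
contact_force: [1.1, 0.1, -1.2]
grip_width: 0.0546
finger_force: 65.6
```

Run:
```python
from tgt import *
s=r.sense(); print(s['t'],s['eef_pos'],s['contact_force'],target(.03)[0])
a,d=snap('side','s4');b,d2=snap('top','t4')
o=np.zeros((600,800,3),np.uint8)
o[:, :400]=cv2.resize(a[210:285,180:230,::-1],None,fx=8,fy=8,interpolation=2)
o[:, 400:]=cv2.resize(b[130:205,155:205,::-1],None,fx=8,fy=8,interpolation=2)
# expected hole centres (upper face) given belief
p,_=s['eef_pos'],0
for n,off,k in (('side',(180,210),0),('top',(155,130),400)):
    for bx in (-.0275,.0275):
        P=s['eef_pos']+s['tcp_rot']@HM+RB@[bx,0,.005]; u=(proj(n,P)-off+.5)*8-.5; print(n,'hole',(u+[k,0]).round(0))
        P=PM+RB@[bx,0,.02]; u=(proj(n,P)-off+.5)*8-.5; print(n,'pin tip',(u+[k,0]).round(0))
cv2.imwrite('pics/c7.png',o)
```

```text
6.4833 [0.60209734 0.13230418 0.15055792] [ 1.11824618  0.09547619 -1.1957418 ] [0.6033471  0.13063289 0.14801156]
side hole [133. 211.]
side pin tip [159. 267.]
side hole [191. 221.]
side pin tip [217. 280.]
top hole [692. 182.]
top pin tip [679. 224.]
top hole [574. 232.]
top pin tip [562. 275.]
```

View pics/c7.png

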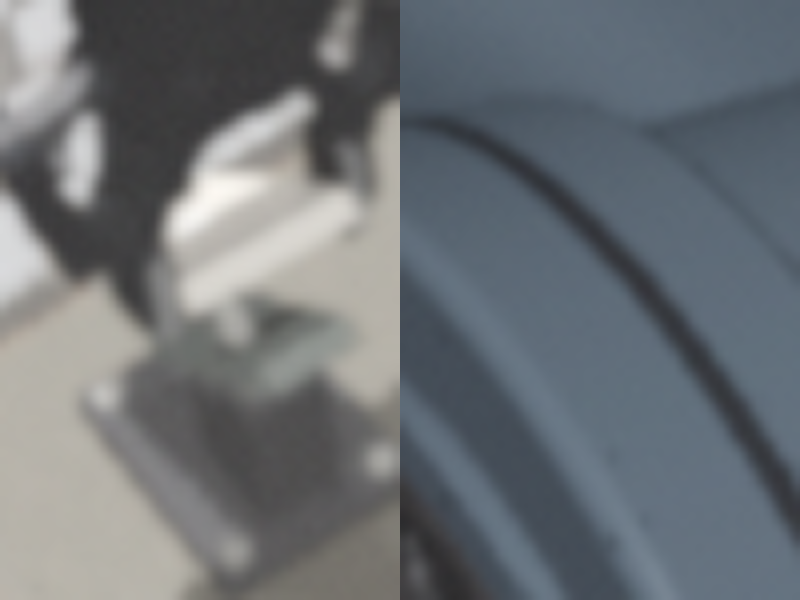

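The top view is blocked by the arm. In the side view the blank's end hangs over the board with its lower edge from (185,310) to (362,215), and the upper pin shows under it at (235,325). I'll check this against the model and then feel downward.

Run:
```python
from tgt import *
s=r.sense()
Bc=s['eef_pos']+s['tcp_rot']@HM
for y in (-.028,.028):
    print('end corner',y,((proj('side',Bc+RB@[.0875,y,-.005])-(180,210)+.5)*8-.5).round(0))
e=RB.T@(s['eef_pos']-target(0)[0]); print('board-frame offset (x,y,h)',e.round(4))
plan(*target(.02),-1,n=3)
```

```text
end corner -0.028 [189. 313.]
end corner 0.028 [357. 217.]
board-frame offset (x,y,h) [ 0.0031 -0.0006  0.0309]
[[0.0016, -0.0002, 0.0034, 0.03, 0.01, -0.02, -1.0], [0.0016, -0.0002, 0.0034, 0.03, 0.01, -0.02, -1.0], [0.0016, -0.0002, 0.0034, 0.03, 0.01, -0.02, -1.0]]
```

Call:
play_rows:
  plan:
    - [0.0016,0,0.0034,0,0,0,-1]
    - [0.0016,0,0.0034,0,0,0,-1]
    - [0.0016,0,0.0034,0,0,0,-1]
    - [0,0,0,0,0,0,-1]
    - [0,0,0,0,0,0,-1]

```text
t: 7.0
eef_pos: [0.5983, 0.1367, 0.1393]
tcp_rot: [[-0.695, 0.719, -0.0], [0.719, 0.695, 0.001], [0.001, 0.0, -1.0]]
contact_force: [-0.1, -0.0, -1.4]
grip_width: 0.0548
finger_force: 65.6
```

```bash
cat > st.py <<'E'
from tgt import *
s=r.sense(); f=s['contact_force']
print(s['t'],'off',(RB.T@(s['eef_pos']-target(0)[0])).round(4),'F board',(RB.T@f).round(1),'T',(RB.T@s['wrist_torque']).round(2),'rot',R.from_matrix(s['tcp_rot'].T@target(0)[1]).as_rotvec(degrees=True).round(2),s['grip_width'])
E
python3 st.py
```

```text
7.0 off [ 0.0004 -0.0006  0.0182] F board [-0.9  0.1 -1.1] T [ 0.03 -0.    0.01] rot [ 0.03 -0.06  0.03] 0.05479404677547983
```

Call:
play_rows:
  plan:
    - [0.001,0,0.0012,0,0,0,-1]
    - [0.001,0,0.0012,0,0,0,-1]
    - [0,0,0,0,0,0,-1]
    - [0,0,0,0,0,0,-1]

```text
t: 7.33
eef_pos: [0.597, 0.1382, 0.1372]
tcp_rot: [[-0.695, 0.719, 0.0], [0.719, 0.695, 0.001], [0.001, 0.001, -1.0]]
contact_force: [0.2, -0.3, -1.6]
grip_width: 0.0545
finger_force: 65.6
```

```bash
python3 st.py
```

```text
7.3333 off [ 0.0005 -0.0007  0.0154] F board [-1.3  0.  -1. ] T [ 0.   -0.11  0.02] rot [ 0.05 -0.05  0.02] 0.05448439145357353
```

Call:
play_rows:
  plan:
    - [0.001,0,0.0012,0,0,0,-1]
    - [0.001,0,0.0012,0,0,0,-1]
    - [0,0,0,0,0,0,-1]
    - [0,0,0,0,0,0,-1]

```text
t: 7.67
eef_pos: [0.5956, 0.1396, 0.1347]
tcp_rot: [[-0.695, 0.719, 0.0], [0.719, 0.695, 0.001], [0.001, 0.001, -1.0]]
contact_force: [0.1, -0.7, -1.4]
grip_width: 0.0547
finger_force: 65.6
```

Call:
play_rows:
  plan:
    - [0.001,0,0.0012,0,0,0,-1]
    - [0.001,0,0.0012,0,0,0,-1]
    - [0,0,0,0,0,0,-1]
    - [0,0,0,0,0,0,-1]

```text
t: 8.0
eef_pos: [0.5942, 0.141, 0.1323]
tcp_rot: [[-0.695, 0.719, -0.0], [0.719, 0.695, 0.001], [0.001, 0.001, -1.0]]
contact_force: [-0.3, 0.1, -1.7]
grip_width: 0.0548
finger_force: 65.6
```

```bash
python3 st.py
```

```text
8.0 off [ 0.0005 -0.0006  0.0091] F board [-0.9  0.1 -1.5] T [0.03 0.   0.01] rot [ 0.05 -0.05  0.02] 0.054767310257130365
```

No contact 11 mm below the tips' height, so both pins are in the holes. I'll go on down.

Call:
play_rows:
  plan:
    - [0.001,0,0.0012,0,0,0,-1]
    - [0.001,0,0.0012,0,0,0,-1]
    - [0,0,0,0,0,0,-1]
    - [0,0,0,0,0,0,-1]

```text
t: 8.33
eef_pos: [0.5928, 0.1425, 0.1299]
tcp_rot: [[-0.695, 0.719, 0.0], [0.719, 0.695, 0.001], [0.001, 0.001, -1.0]]
contact_force: [0.6, 0.2, -2.0]
grip_width: 0.0547
finger_force: 65.6
```

Call:
play_rows:
  plan:
    - [0.001,0,0.0012,0,0,0,-1]
    - [0.001,0,0.0012,0,0,0,-1]
    - [0,0,0,0,0,0,-1]
    - [0,0,0,0,0,0,-1]

```text
t: 8.67
eef_pos: [0.5914, 0.1439, 0.1275]
tcp_rot: [[-0.695, 0.719, -0.0], [0.719, 0.695, 0.001], [0.001, 0.001, -1.0]]
contact_force: [0.5, -0.1, -1.6]
grip_width: 0.055
finger_force: 65.6
```

```bash
python3 st.py
```

```text
8.6667 off [ 0.0005 -0.0007  0.0028] F board [-1.4 -0.3 -1. ] T [ 0.01 -0.03  0.04] rot [ 0.05 -0.05  0.02] 0.05500837133992947
```

Call:
play_rows:
  plan:
    - [0.001,0,0.0012,0,0,0,-1]
    - [0,0,0,0,0,0,-1]
    - [0,0,0,0,0,0,-1]

```text
t: 8.92
eef_pos: [0.5908, 0.1446, 0.1263]
tcp_rot: [[-0.695, 0.719, 0.0], [0.719, 0.695, 0.001], [0.001, 0.001, -1.0]]
contact_force: [-0.1, 0.1, -1.4]
grip_width: 0.0546
finger_force: 65.6
```

Call:
play_rows:
  plan:
    - [0.001,0,0.0012,0,0,0,-1]
    - [0,0,0,0,0,0,-1]
    - [0,0,0,0,0,0,-1]

```text
t: 9.17
eef_pos: [0.5904, 0.1452, 0.1253]
tcp_rot: [[-0.695, 0.719, 0.001], [0.719, 0.695, 0.001], [0.0, 0.001, -1.0]]
contact_force: [1.6, -0.5, 0.4]
grip_width: 0.0548
finger_force: 65.6
```

```bash
python3 st.py
```

```text
9.1667 off [ 0.0004 -0.0008  0.0001] F board [-0.9 -0.8  1.3] T [0.03 0.23 0.02] rot [ 0.07 -0.02  0.01] 0.05476278539587136
```

Call:
play_rows:
  plan:
    - [0.0009,0,0.0011,0,0,0,-1]
    - [0,0,0,0,0,0,-1]
    - [0,0,0,0,0,0,-1]

```text
t: 9.42
eef_pos: [0.5903, 0.1453, 0.1252]
tcp_rot: [[-0.694, 0.72, 0.002], [0.72, 0.694, 0.0], [-0.001, 0.002, -1.0]]
contact_force: [-0.6, -4.3, 10.5]
grip_width: 0.0545
finger_force: 66.8
```

```bash
python3 st.py
```

```text
9.4167 off [ 0.0003 -0.0008 -0.    ] F board [4.7 3.4 9.8] T [ 0.58  0.66 -0.47] rot [ 0.1   0.08 -0.03] 0.05453340823688139
```

Seated, with 10 N on the board's face. I'll open and withdraw straight up.

Call:
play_rows:
  plan:
    - [0,0,0,0,0,0,-0.3]
    - [0,0,0,0,0,0,0.2]
    - [0,0,0,0,0,0,0.65]
    - [0,0,0,0,0,0,0.65]
    - [0,0,0,0,0,0,0.65]

```text
t: 9.83
eef_pos: [0.5894, 0.1462, 0.124]
tcp_rot: [[-0.695, 0.719, -0.0], [0.719, 0.695, 0.002], [0.001, 0.001, -1.0]]
contact_force: [1.1, -0.1, 0.5]
grip_width: 0.07
finger_force: 0.0
```

```bash
python3 st.py
```

```text
9.8333 off [ 0.0006 -0.0007 -0.0018] F board [-0.4 -0.7  0.9] T [ 0.02 -0.01  0.04] rot [ 0.06 -0.07  0.02] 0.0699849304855772
```

Free of contact. I'll rise about 170 mm and back the arm off sideways so the cameras can see.

Call:
play_rows:
  plan:
    - [0,0,-0.01,0,0,0,0.65]
    - [0,0,-0.02,0,0,0,0.65]
    - [0,0,-0.035,0,0,0,0.65]
    - [0,0,-0.035,0,0,0,0.65]
    - [0,0,-0.035,0,0,0,0.65]

```text
t: 10.25
eef_pos: [0.5889, 0.1461, 0.2611]
tcp_rot: [[-0.695, 0.719, -0.001], [0.719, 0.695, 0.002], [0.002, 0.001, -1.0]]
contact_force: [0.7, -0.2, 0.1]
grip_width: 0.0706
finger_force: 0.0
```

Call:
play_rows:
  plan:
    - [0,-0.02,-0.02,0,0,0,0.65]
    - [-0.025,-0.025,-0.01,0,0,0,0.65]
    - [-0.03,-0.025,0,0,0,0,0.65]
    - [-0.03,-0.025,0,0,0,0,0.65]
    - [-0.03,-0.025,0,0,0,0,0.65]

```text
t: 10.67
eef_pos: [0.5828, -0.0216, 0.2901]
tcp_rot: [[-0.696, 0.718, 0.001], [0.718, 0.696, 0.001], [-0.0, 0.002, -1.0]]
contact_force: [0.9, 0.1, -0.7]
grip_width: 0.0702
finger_force: 0.0
```

Call:
play_rows:
  plan:
    - [-0.03,-0.02,0,0,0,0,0.65]
    - [-0.03,-0.02,0,0,0,0,0.65]
    - [-0.03,-0.02,0,0,0,0,0.65]
    - [-0.03,0,0,0,0,0,0.65]
    - [0,0,0,0,0,0,0.65]

```text
t: 11.08
eef_pos: [0.6248, -0.1554, 0.2881]
tcp_rot: [[-0.689, 0.725, 0.0], [0.725, 0.689, -0.001], [-0.001, -0.0, -1.0]]
contact_force: [-1.1, -1.5, -0.7]
grip_width: 0.0706
finger_force: 0.0
```

Run:
```python
from tgt import *
s=r.sense(); print(s['t'],s['eef_pos'],s['contact_force'])
a,d=snap('side','s5');b,d2=snap('top','t5')
o=np.zeros((600,800,3),np.uint8)
o[:, :400]=cv2.resize(a[130:280,180:280,::-1],None,fx=4,fy=4,interpolation=2)
o[:, 400:]=cv2.resize(b[130:205,155:205,::-1],None,fx=8,fy=8,interpolation=2)
cv2.imwrite('pics/c8.png',o)
P=np.array([at_d('top',u,v,d2[v,u]) for v in range(145,200) for u in range(150,205) if d2[v,u]>0])
Q=(P-PM)@RB; m=(abs(Q[:,0]-.0225)<.055)&(abs(Q[:,1])<.024)&(abs(Q[:,2]-.01)<.02)
Q=Q[m]; A=np.c_[Q[:,:2],np.ones(len(Q))]; 
c=np.linalg.lstsq(A,Q[:,2],rcond=None)[0]; e=Q[:,2]-A@c; k=abs(e)<.003; c=np.linalg.lstsq(A[k],Q[k,2],rcond=None)[0]
print(k.sum(),'slopes deg',np.degrees(c[:2]).round(2),'height',c[2])
```

```text
11.0833 [ 0.6248386 -0.1554444  0.2881308] [-1.08747069 -1.52008372 -0.6760949 ]
512 slopes deg [-0.   0.3] height 0.01048817771525192
```

View pics/c8.png

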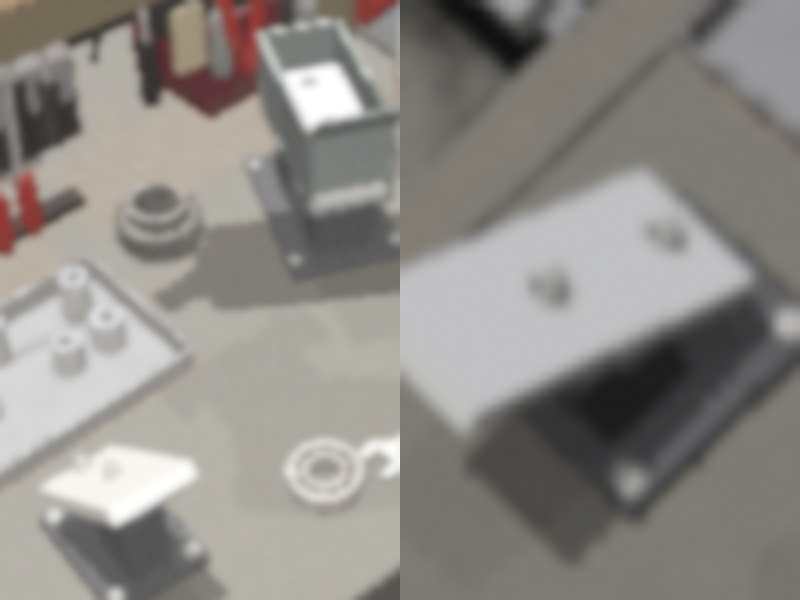

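The blank lies flat on the board with both pins through its holes at (552,288) and (668,236). The depth data gives slopes of 0.0° and 0.3° and a top face 10.5 mm above the board. The other three blanks are still in the magazine, so I'm handing in.

Call:
play_rows:
  plan:
    - [0,0,0,0,0,0,0.65]
    - [0,0,0,0,0,0,0.65]
    - [0,0,0,0,0,0,0.65]

```text
t: 11.43
eef_pos: [0.6231, -0.147, 0.2893]
tcp_rot: [[-0.696, 0.718, 0.001], [0.718, 0.696, 0.001], [0.001, 0.001, -1.0]]
contact_force: [-0.2, 1.1, -0.1]
grip_width: 0.0707
finger_force: 0.0
```

Run:
```python
from h import *
s=r.sense(); print(s['contact_force'],s['joint_vel'].round(2)); print(r.hand_in())
```

```text
[-0.23419614  1.13143648 -0.12508085] [ 0.04  0.1   0.36 -0.23  0.12 -0.03  0.03]
the job is handed in; nothing more can be done
None
```

The lowest blank hangs flat on both pins of the sloped board, drawn end up; the other three are still in the magazine, and I handed the job in at about 11.4 s of the 61 s (no verdict came back).

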